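Close the last clamp of a pressure canner

ROBOT

A 6-joint arm with a two-finger parallel gripper is mounted at the origin on a cart in front of the work surface, level with it; the furniture and walls round the work are solid. World frame = base frame: x ahead of the robot, y to its left, z up, the work surface at z = 0. Lengths are in m, angles in degrees, forces in N, time in s.
With the tool pointing down it reaches from about 0.4 to 0.825 m from the base axis. Payload 7 kg.
Tool frame: the origin (TCP) lies on the centre line of the jaws, within the pads' length; the fingertips stand 22 mm ahead of it and the grasp point (between the pads) lies 3 mm ahead of it; z points along the fingers, y is the line along which they close (so a half turn about z gives the same grasp; the last joint's range is limited). The gripper opens to 88 mm and grips with 3 to 60 N. Pads are 19 mm wide; open, the fingers measure 130 mm over their backs; the gripper's body (78 mm by 193 mm) begins 47 mm behind the grasp point.
Start: joints at [83.486, 20.546, 0.682, 0, -70.136, -16.507], TCP at [0.264, 0.621, 0.249] pointing down, gripper open.
Joint ranges: [-176.03, 176.03], [-82.01, 121.73], [-58.28, 71.71], [-173.87, 95.51], [-174.79, -0.11], [-173.66, 173.66]. Speed limits (degrees/s): [136.94, 136.94, 172.46, 180, 180, 180].

INTERFACE

Orientations are given as [roll, pitch, yaw] about the fixed x, y, z axes, in that order (R = Rz(yaw) Ry(pitch) Rx(roll)).
In Python, from plant import get_state, cams, r gives the robot as it stands.
- The arm moves only by the tool apply_moves, never from a script. Its argument "targets" is a list of rows, each an object with "dp": the shift along the world's x, y, z in m, a list of three; "yaw": the turn about the world's z in degrees. In form: [{"dp": [x, y, z], "yaw": yaw}, ...]. A call has 1 to 20 rows; each row is the pose to reach, as a shift and turn from the pose commanded when the call began; what a row does not reach only later rows make up. A row lasts 1/12 s, in which the tool goes at most 41.7 mm and 7.16 degrees, less where a joint would pass 70% of its speed; a pose out of reach is approached as far as the arm can. A call with a gripper value outside its range is refused whole. "grip" is the gripper command: -1 is fully open, 1 is shut, values between are in proportion, set as the call begins (left out, the last holds). The fingers move at their own pace and stop on an object; "squeeze" is the grip in N (left out, the last holds). Time passes only in rows, so rows that repeat a pose let the fingers close. It gives the time, the measured TCP pose, the force, the opening and the grip force at its end, in the units of the state.
- get_state(): the state, without advancing time (a new reading comes with each control period).
- cams.capture(name): name is "side" or "top" or "wrist"; returns a dict with "image" (480x640x3 uint8, red, green, blue), "range_z" (480x640 float32, m along the optical axis (not along the pixel's ray), 0 where there is no reading), "fx", "fy", "cx", "cy" (pixels), "R" (3x3) and "t" (3): a world point X has camera coordinates R X + t; the wrist camera has in their place "T_tool_cam" (4x4, takes a point from camera to tool coordinates, whose origin is the TCP and whose axes are the flange's). Camera axes: x right, y down, z forward; pixel columns grow to the right and rows downward; lengths in m; the calibration is good to about 2 mm. A picture is of the moment at which its call begins: read the wrist's pose just before it.
- r.close_job(): hands the job in; it is judged then, once.
The state is a dict: "time_s": time; "joints": joint angles; "qd": joint speeds; "joint_torque": joint torques, N m; "tcp_pos": TCP position; "eef_rot": TCP orientation; "contact_force": force on the tool from outside, world axes, zero at the start; "moment": the same for the moment, N m; "gripper_width": finger opening in m; "gripper_force": force on a finger pad.
Only numpy, scipy, OpenCV 4.12 (cv2) and the standard library are available. Lean on these libraries where they do the work, as an engineer would, in place of code of your own. Each camera call takes 0.05 s, during which the arm holds its last target. There are 200 camera calls.

TASK

Close the last open clamp of the pressure canner: swing its bolt upright into the slot in the lid's rim, then turn the wing nut clockwise, a short turn at a time, until it is hand-tight on the lid, snug but not forced. There is little room round the nut: do not lean on the lid or on the dial gauge and vent weight beside the nut, keep the lid seated, and leave the other things on the worktop alone.

Things in the scene. Friction and masses are not known exactly. Their poses are not given: they have to be found in the camera images.
- canner: Small aluminium pressure canner, fixed on the worktop; pot 214 mm across the rim, 137 mm high with its gasket. Origin: centre of underside, z up. Six clamps stand every 60 degrees on a circle of 120 mm radius; the open one is on the -y side, the other five are done up. Two black side handles at +x and -x reach out 149 mm, 100 mm high.
- clamp_pivot (a point): Centre of the open clamp's pivot pin, at (0, -120, 81) mm in the canner's frame; the pin lies along the canner's x. The bolt swings about it in the canner's yz plane.
- clamp_bolt (a joint): Lean of the open clamp's bolt (rad): 0 = upright in its slot, against a stop; positive = leaning outward, towards the canner's -y. Starts at 0.75 to 1.05. Its stiff pivot (0.18 N m) keeps it where it is left; pushing its top inward takes 2 to 6 N. Upright, it is held only by this friction until the nut bears on the lid.
- bolt_tip (a point): Top end of the swing bolt (steel, 8 mm in diameter), on its axis, 101 mm from the pivot. Upright it stands 182 mm above the worktop.
- wing_nut: Black wing nut on the swing bolt. Origin: centre of its round underside (23 mm across); z along the bolt to its tip. Two wings along its x axis, 50 mm end to end, 10 mm thick (along y), from 8 to 34 mm above the origin; hub 23 mm across, 13 mm high. The bolt between the wings is thinner than they are: fingers can close on both wings at once (across y), or push the end of one wing round.
- nut_seat (a point): Top of the lid's lug on the upright bolt's axis, 152 mm above the worktop. Clockwise from above lowers the nut 1 mm per rad; it starts 2.2 to 4.4 mm higher. It turns freely (0.03 N m), then presses on the lid, sinks up to 2 mm and gets stiffer. Hand-tight: 30 to 70 N on the lid, felt as about 0.3 N m, 12 N at a wing's end (24 mm out); over 110 N is too tight. It stays where left.
- lid: Aluminium lid, 1.6 kg, loose, seated on the gasket, lined up with the canner. Origin: centre of underside, 137 mm above the worktop; axes as the canner's. Flange 216 mm across; six forked lugs, 32 mm wide with an 11 mm slot open outwards, tops 15 mm above the origin, reach 131 mm from the centre. Black bar handle along x at y = 12 mm, top 57 mm above the origin.
- gauge (a point): Centre of the face of the dial gauge: round steel case 38 mm across, 16 mm thick, lying face up on a brass stem; at (39, -77, 53) mm in the lid's frame, 58 mm from the upright bolt's axis. Together with the vent weight it blocks the inner side of the nut: fingers beside the wings have room only on the outer side.
- vent (a point): Top of the vent weight: round steel weight 29 mm across, 26 mm high, on the lid's vent pipe; at (-37, -81, 58) mm in the lid's frame, 54 mm from the upright bolt's axis.
- jar_a: Glass jar with a steel lid, 47 mm across, 102 mm high; origin at its foot. Leave alone.
- jar_b: Another such jar. Leave alone.
- mug: White mug with a doodle, 83 mm high; origin at its foot. Leave alone.

How it is judged:
By the outcome, as a careful person would: the job done as asked, in the order asked, and still so for the second after the job is handed in, with the robot touching nothing.
It also fails if it takes over 64 s, if anything falls off the work surface, if the arm or the gripper's body presses on something with over 40 N, if the wrist force passes 120 N, or if a joint passes its speed limit or range.

## Working session

There is one attempt and no reset: what is moved stays moved. The work goes in short steps, Python scripts to look and compute and a tool call to move; the robot and the scene stay as the last step left them, time stands still between calls to the robot, and variables do not carry over. Pictures are saved under pics/ and viewed, at most 10 in all, crops included, and the job is handed in when it is done.

Besides the shell and the picture viewer there is one more tool, called after "Call:" as a command line: name --argument value ..., lists and objects as JSON in quotes. apply_moves: Moves the arm, as the interface text tells. Its arguments: {"type":"object","properties":{"targets":{"type":"array","items":{"type":"object","properties":{"dp":{"type":"array","items":{"type":"number"}},"yaw":{"type":"number"}}}},"grip":{"type":"number"},"squeeze":{"type":"number"}},"required":["targets"]}

```bash
mkdir -p pics; cat > h.py <<'E'
import numpy as np, cv2
from plant import get_state, cams, r
from scipy.spatial.transform import Rotation as Ro
def cap(n,save=None):
    s=get_state(); c=cams.capture(n)
    if n=='wrist':
        T=np.eye(4);T[:3,:3]=Ro.from_euler('xyz',s['eef_rot'],degrees=True).as_matrix();T[:3,3]=s['tcp_pos']
        M=np.linalg.inv(T@c['T_tool_cam']); c['R'],c['t']=M[:3,:3],M[:3,3]
    c['R']=np.array(c['R']);c['t']=np.array(c['t'])
    if save: cv2.imwrite('pics/'+save,c['image'][:,:,::-1]); np.savez('pics/'+save+'.npz',**c)
    return c
def cloud(c):
    z=c['range_z'];v,u=np.mgrid[:480,:640]
    P=np.stack([(u-c['cx'])/c['fx']*z,(v-c['cy'])/c['fy']*z,z],-1)
    return (P-c['t'])@c['R']
def ray(c,u,v,z):
    d=c['R'].T@np.array([(u-c['cx'])/c['fx'],(v-c['cy'])/c['fy'],1]);o=-c['R'].T@c['t']
    return o+d*(z-o[2])/d[2]
def proj(c,X):
    p=c['R']@np.array(X)+c['t'];return p[0]/p[2]*c['fx']+c['cx'],p[1]/p[2]*c['fy']+c['cy']
E
python3 - <<'E'
from h import *
a=cap('top','top1.png');b=cap('side','side1.png');print(get_state())
for c in(a,b):print(-c['R'].T@c['t'],c['R'][2])
E
```

```text
{'time_s': 0.1, 'joints': array([ 8.34846695e+01,  2.05890508e+01,  6.38198349e-01, -1.92039697e-02,
       -7.01340413e+01, -1.65067649e+01]), 'qd': array([ 0.024585  , -0.15316368,  0.13140689,  0.1067535 , -0.04524641,
        0.04503311]), 'joint_torque': array([-1.68252202e-03, -5.84162378e+01,  2.93753153e+01,  7.01549873e+00,
        1.02076720e-02, -4.90894911e-05]), 'tcp_pos': array([0.26384019, 0.62086031, 0.24768604]), 'eef_rot': array([ 1.79913475e+02, -6.81355173e-03, -2.30286295e+01]), 'contact_force': array([-0.85585564,  0.19301236,  0.13923729]), 'moment': array([-0.04570383, -0.05732051,  0.01183016]), 'gripper_force': 0.0, 'gripper_width': 0.08758001656406159}
[0.43096404 0.34652    1.04889395] [ 0.1104313   0.00395925 -0.99387587]
[ 0.19214369 -0.51858261  0.60679177] [ 0.34637457  0.82800445 -0.4409459 ]
```

View pics/top1.png

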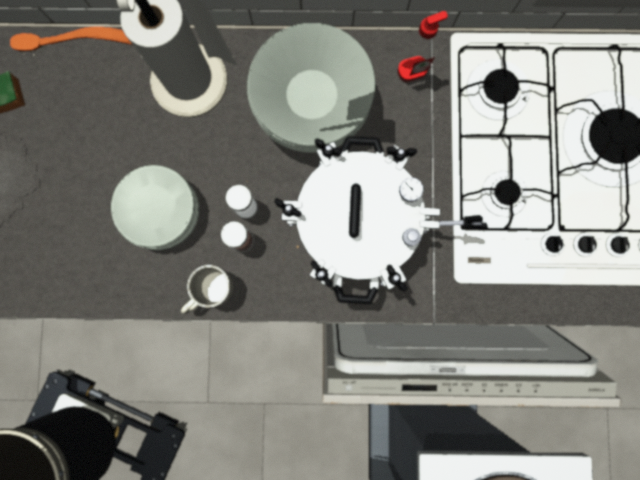

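View pics/side1.png

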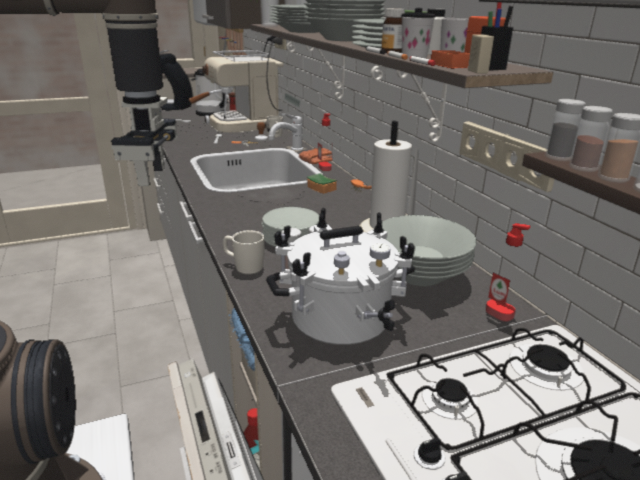

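Top view: the canner is centred near (362,215), the gauge at (411,188), the vent at (411,237), and the open bolt points right to about (480,222). I'll enlarge that region.

```bash
python3 - <<'E'
from h import *
c=dict(np.load('pics/top1.png.npz'));im=c['image'][:,:,::-1]
cr=cv2.resize(im[140:310,270:500],None,fx=3.4,fy=3.4,interpolation=cv2.INTER_CUBIC);cv2.imwrite('pics/t2.png',cr)
P=cloud(c)
# flange: points z 0.135-0.156 ; lid circle
m=(c['range_z']>0)&(abs(P[...,0]-ray(c,362,215,.14)[0])<.2)&(abs(P[...,1]-ray(c,362,215,.14)[1])<.2)
print(ray(c,362,215,.14))
Q=P[m];h,e=np.histogram(Q[:,2],bins=np.arange(0,.25,.01));print(dict(zip(e.round(2),h)))
for u,v,z in[(411,188,.19),(411,237,.195),(355,209,.194)]:print(ray(c,u,v,z),P[v,u])
E
```

```text
[0.57528743 0.2779126  0.14      ]
{np.float64(0.0): np.int64(14394), np.float64(0.01): np.int64(559), np.float64(0.02): np.int64(25), np.float64(0.03): np.int64(14), np.float64(0.04): np.int64(11), np.float64(0.05): np.int64(105), np.float64(0.06): np.int64(321), np.float64(0.07): np.int64(442), np.float64(0.08): np.int64(546), np.float64(0.09): np.int64(946), np.float64(0.1): np.int64(1970), np.float64(0.11): np.int64(163), np.float64(0.12): np.int64(80), np.float64(0.13): np.int64(64), np.float64(0.14): np.int64(1181), np.float64(0.15): np.int64(8211), np.float64(0.16): np.int64(3333), np.float64(0.17): np.int64(271), np.float64(0.18): np.int64(964), np.float64(0.19): np.int64(950), np.float64(0.2): np.int64(0), np.float64(0.21): np.int64(0), np.float64(0.22): np.int64(0), np.float64(0.23): np.int64(0)}
[0.61215977 0.20322705 0.19      ] [0.61165753 0.20362423 0.1923807 ]
[0.53236136 0.20452329 0.195     ] [0.53215829 0.20480767 0.19671008]
[0.57623093 0.29316457 0.194     ] [0.57575261 0.29334026 0.19681492]
```

View pics/t2.png

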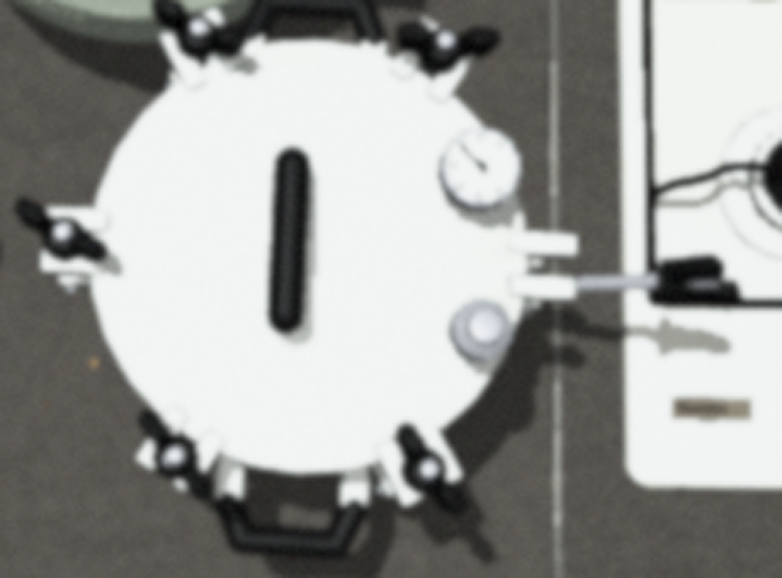

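The crop shows the gauge at (481,169), the vent at (485,326), the handle centre at (288,240), bolt tips at (201,33), (446,41), (63,233), (175,456) and (428,467), the open slot at (577,265), and the leaning nut around (700,280).

```bash
python3 - <<'E'
from h import *
from scipy.optimize import least_squares
c=dict(np.load('pics/top1.png.npz'))
a=np.radians([-90+60*k for k in range(1,6)])
B=[(.12*np.cos(t),.12*np.sin(t),.182) for t in a]  # -30,30,90,150,210
pix=[(446,41),(201,33),(63,233),(175,456),(428,467),(481,169),(485,326),(288,240),(577,265)]
X=np.array(B+[(.039,-.077,.19),(-.037,-.081,.195),(0,.012,.194),(0,-.131,.152)])
W=np.array([ray(c,270+(x+.5)/3.4-.5,140+(y+.5)/3.4-.5,k[2])[:2] for (x,y),k in zip(pix,X)])
f=lambda p:(Ro.from_euler('z',p[2]).apply(X)[:,:2]+p[:2]-W).ravel()
s=least_squares(f,[.57,.28,0],loss='soft_l1',f_scale=.002);p=s.x
print(p[:2],np.degrees(p[2]));print((f(p).reshape(-1,2)*1000).round(1))
g=lambda q:Ro.from_euler('z',p[2]).apply(q)+[p[0],p[1],0]
print('seat',g([0,-.12,.152]))
# leaning nut cloud in canner frame
P=(cloud(c)-[p[0],p[1],0]);P=Ro.from_euler('z',-p[2]).apply(P.reshape(-1,3))
m=(abs(P[:,0])<.04)&(P[:,1]<-.15)&(P[:,1]>-.26)&(P[:,2]>.05)&(P[:,2]<.2);Q=P[m]
print(m.sum(),(Q[np.argsort(Q[:,1])][::6]*1000).round())
E
```

```text
[0.57404618 0.28157372] -2.1745325827398685
[[ 1.7 -0.5]
 [ 3.7  1.8]
 [ 0.3  1.2]
 [-0.7 -0.3]
 [-1.6 -1.8]
 [ 0.1  0.1]
 [-0.7 -0.4]
 [ 0.3 -0.6]
 [-1.5  0.7]]
seat [0.56949294 0.16166013 0.152     ]
380 [[  -3. -219.  124.]
 [  -2. -216.  129.]
 [  -8. -215.  123.]
 [  -8. -213.  123.]
 [  -8. -212.  121.]
 [   1. -211.  130.]
 [  -0. -209.  130.]
 [  -4. -208.  129.]
 [  -2. -206.  128.]
 [  -2. -205.  128.]
 [  -2. -203.  138.]
 [   4. -202.  153.]
 [  -7. -201.  122.]
 [   3. -201.  153.]
 [  -6. -200.  120.]
 [  -6. -199.  118.]
 [   4. -198.  155.]
 [   2. -198.  158.]
 [  -2. -197.  125.]
 [  -0. -196.  134.]
 [   5. -195.  160.]
 [   5. -194.  158.]
 [   0. -193.  131.]
 [  10. -193.  157.]
 [   8. -192.  159.]
 [   7. -191.  156.]
 [   4. -191.  152.]
 [  11. -191.  152.]
 [   9. -189.  152.]
 [   3. -189.  155.]
 [   6. -188.  158.]
 [   3. -187.  154.]
 [   7. -186.  151.]
 [   5. -186.  152.]
 [  -2. -185.  131.]
 [   0. -184.  140.]
 [  -5. -184.  130.]
 [   3. -183.  146.]
 [   6. -182.  147.]
 [   1. -182.  143.]
 [   0. -181.  139.]
 [   4. -180.  149.]
 [   2. -180.  137.]
 [  -1. -180.  132.]
 [   4. -179.  135.]
 [   7. -178.  136.]
 [  -4. -178.  133.]
 [   3. -178.  133.]
 [   8. -177.  129.]
 [   2. -176.  125.]
 [   4. -175.  123.]
 [   5. -174.  114.]
 [  -2. -172.  116.]
 [   5. -170.  117.]
 [  -1. -168.  117.]
 [   1. -166.  117.]
 [  -1. -165.  116.]
 [  -2. -162.  112.]
 [  -2. -160.  113.]
 [  -1. -159.  112.]
 [   1. -157.  111.]
 [  -2. -155.  107.]
 [  -0. -153.  107.]
 [  -1. -150.  104.]]
```

Call:
apply_moves --targets '[{"dp": [0.1,-0.2,0.01],"yaw": -23},{"dp": [0.1,-0.2,0.01],"yaw": -23},{"dp": [0.1,-0.2,0.01],"yaw": -23},{"dp": [0.1,-0.2,0.01],"yaw": -23},{"dp": [0.2,-0.4,0.01],"yaw": -46},{"dp": [0.2,-0.4,0.01],"yaw": -46},{"dp": [0.2,-0.4,0.01],"yaw": -46},{"dp": [0.2,-0.4,0.01],"yaw": -46},{"dp": [0.3,-0.594,0],"yaw": -69},{"dp": [0.3,-0.594,0],"yaw": -69},{"dp": [0.3,-0.594,0],"yaw": -69},{"dp": [0.3,-0.594,0],"yaw": -69},{"dp": [0.3,-0.594,0],"yaw": -69},{"dp": [0.3,-0.594,0],"yaw": -69},{"dp": [0.3,-0.594,0],"yaw": -69},{"dp": [0.3,-0.594,0],"yaw": -69},{"dp": [0.3,-0.594,0],"yaw": -69},{"dp": [0.3,-0.594,0],"yaw": -69}]' --grip 1 --squeeze 10

```text
time_s: 1.6
tcp_pos: [0.5642, 0.0249, 0.2476]
eef_rot: [179.9, -0.0, -92.3]
contact_force: [0.0, 0.7, -0.0]
gripper_width: 0.0006
gripper_force: 0.0
```

```bash
python3 - <<'E'
from h import *
c=cap('wrist','w1.png');p=[.57405,.28157,0];R=Ro.from_euler('z',-2.17,degrees=True)
for q in [(0,-.131,.152),(.039,-.077,.19),(-.037,-.081,.195)]:print(proj(c,R.apply(q)+p))
P=R.inv().apply((cloud(c)-p).reshape(-1,3))
m=(c['range_z'].ravel()>0)&(abs(P[:,0])<.04)&(P[:,1]<-.15)&(P[:,1]>-.24)&(P[:,2]>.09)&(P[:,2]<.2);Q=P[m]
print(m.sum(),Q.min(0),Q.max(0));print((Q[np.argsort(Q[:,1])][::max(1,m.sum()//25)]*1000).round())
E
```

```text
(np.float64(319.1589455193093), np.float64(394.6810166576367))
(np.float64(268.3220524018328), np.float64(489.9277938091729))
(np.float64(368.9460781980783), np.float64(492.2049620237221))
63 [-5.50767520e-05 -2.21280763e-01  1.06270264e-01] [ 0.00097625 -0.15071999  0.14842306]
[[  -0. -221.  122.]
 [  -0. -221.  123.]
 [  -0. -220.  125.]
 [   1. -220.  127.]
 [   1. -219.  124.]
 [   1. -219.  127.]
 [  -0. -218.  128.]
 [   1. -218.  130.]
 [   1. -217.  130.]
 [   1. -217.  131.]
 [   1. -216.  130.]
 [   1. -215.  131.]
 [   1. -214.  132.]
 [   1. -213.  131.]
 [   1. -212.  131.]
 [   1. -211.  129.]
 [   1. -210.  129.]
 [   1. -209.  129.]
 [  -0. -207.  128.]
 [   1. -187.  148.]
 [   1. -183.  145.]
 [   0. -182.  137.]
 [   0. -168.  117.]
 [   0. -164.  115.]
 [   0. -162.  113.]
 [   0. -160.  111.]
 [   0. -159.  112.]
 [   1. -158.  110.]
 [   0. -155.  108.]
 [   0. -154.  108.]
 [   0. -152.  107.]
 [   0. -151.  106.]]
```

View pics/w1.png

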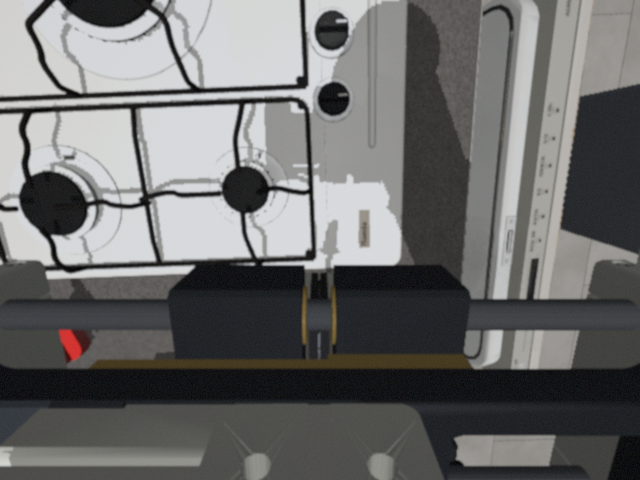

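The wrist camera faces outward, away from the nut (only hob and knobs are visible), so I'll rely on the top and side cameras. Next I descend outside the bolt and start to push.

Call:
apply_moves --targets '[{"dp": [0,0,-0.04],"yaw": 0},{"dp": [0,0,-0.075],"yaw": 0},{"dp": [0,0,-0.1],"yaw": 0},{"dp": [0,0,-0.107],"yaw": 0},{"dp": [0,0.01,-0.107],"yaw": 0},{"dp": [0.001,0.018,-0.107],"yaw": 0},{"dp": [0.001,0.024,-0.105],"yaw": 0},{"dp": [0.001,0.029,-0.1],"yaw": 0},{"dp": [0.001,0.034,-0.093],"yaw": 0},{"dp": [0.002,0.039,-0.086],"yaw": 0},{"dp": [0.002,0.045,-0.08],"yaw": 0},{"dp": [0.002,0.045,-0.08],"yaw": 0},{"dp": [0.002,0.045,-0.08],"yaw": 0}]'

```text
time_s: 2.73
tcp_pos: [0.5666, 0.0711, 0.1724]
eef_rot: [-179.8, -0.1, -91.9]
contact_force: [-2.2, -10.8, 12.4]
gripper_width: 0.0006
gripper_force: 8.1
```

```bash
python3 - <<'E'
from h import *
c=cap('side','s2.png');d=cap('top')
a=c['image'][200:320,240:440,::-1];b=d['image'][170:290,380:540,::-1]
a=cv2.resize(a,None,fx=3,fy=3,interpolation=2);b=cv2.resize(b,None,fx=3,fy=3,interpolation=2)
cv2.imwrite('pics/s2c.png',np.hstack([a[:, :400],b[:,:400]]))
E
```

```text
(no output)
```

View pics/s2c.png

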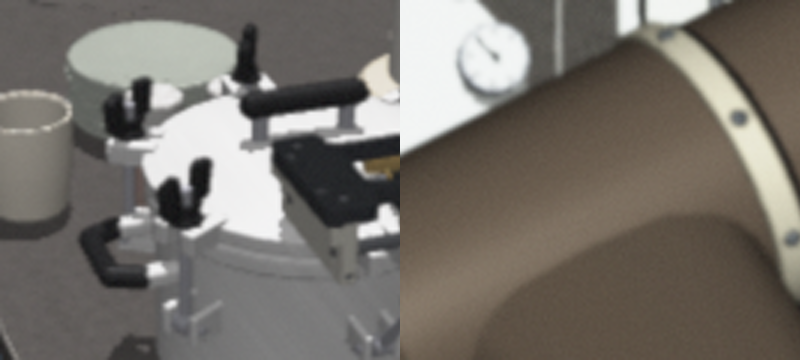

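The left panel shows the closed clamps and the gripper edge at (330,200). The bolt itself got cropped out, so I'll view that part.

```bash
python3 - <<'E'
from h import *
im=cv2.imread('pics/s2.png')[210:350,310:510]
cv2.imwrite('pics/s2d.png',cv2.resize(im,None,fx=3.8,fy=3.8,interpolation=2));print(get_state()['contact_force'],get_state()['moment'])
E
```

```text
[ -3.26711483 -11.23084719  10.58934061] [-3.94037183  0.99166479  0.06546901]
```

View pics/s2d.png

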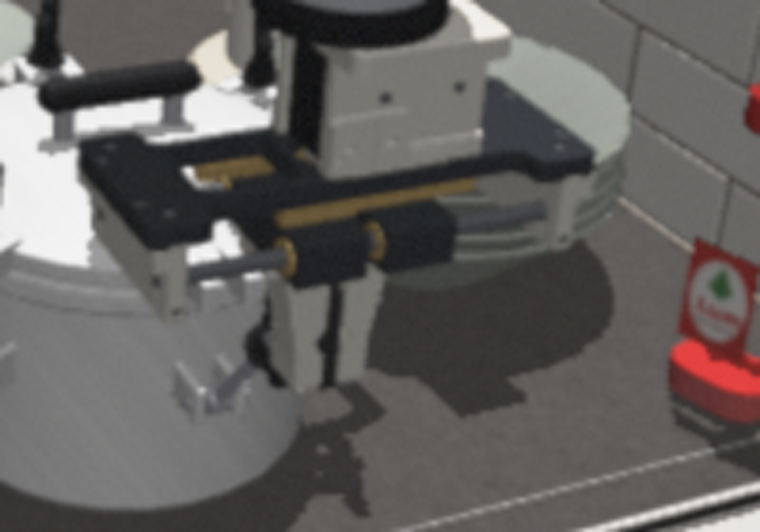

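The fingers touch the nut's outer wing near (262,340), with the bolt still leaning from (205,390). The tips sit too high on the rounded wing, which explains the upward force. I'll back off, go lower, and push again.

Call:
apply_moves --targets '[{"dp": [0,-0.01,0],"yaw": 0},{"dp": [0,-0.018,-0.008],"yaw": 0},{"dp": [0,-0.018,-0.02],"yaw": 0},{"dp": [0,-0.018,-0.022],"yaw": 0},{"dp": [0,-0.01,-0.02],"yaw": 0},{"dp": [0,-0.004,-0.016],"yaw": 0},{"dp": [0,0.002,-0.012],"yaw": 0},{"dp": [0,0.008,-0.007],"yaw": 0},{"dp": [0,0.014,-0.002],"yaw": 0},{"dp": [0.001,0.02,0.003],"yaw": 0},{"dp": [0.001,0.026,0.007],"yaw": 0},{"dp": [0.001,0.026,0.007],"yaw": 0}]'

```text
time_s: 3.83
tcp_pos: [0.5676, 0.0998, 0.1769]
eef_rot: [-179.9, 0.1, -92.0]
contact_force: [0.1, -0.9, 1.3]
gripper_width: 0.0004
gripper_force: 0.4
```

```bash
python3 - <<'E'
from h import *
im=cap('side')['image'][210:350,310:510,::-1]
cv2.imwrite('pics/s3.png',cv2.resize(im,None,fx=3.8,fy=3.8,interpolation=2));print(get_state()['contact_force'])
E
```

```text
[ 0.32856029 -0.12705714 -0.10591935]
```

View pics/s3.png

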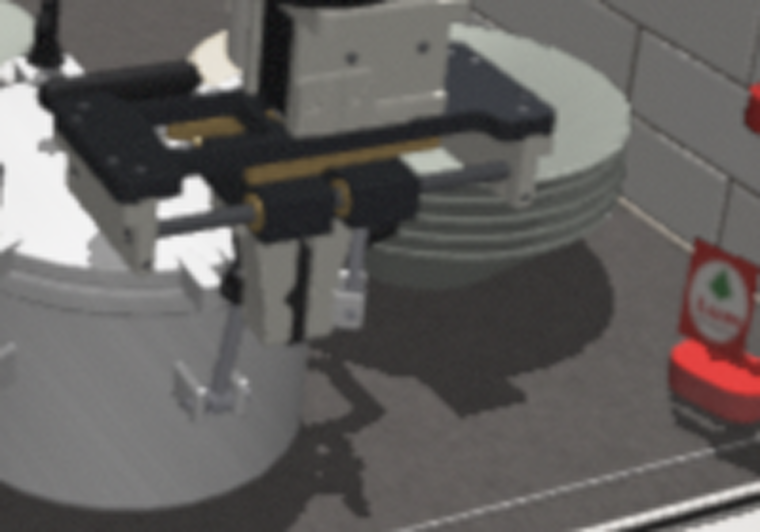

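The bolt now stands nearly upright (about 0.3 rad lean) with the nut at (235,285). I'll keep pushing.

Call:
apply_moves --targets '[{"dp": [0,0.005,0.003],"yaw": 0},{"dp": [0,0.01,0.006],"yaw": 0},{"dp": [0,0.015,0.008],"yaw": 0},{"dp": [0.001,0.019,0.01],"yaw": 0},{"dp": [0.001,0.022,0.01],"yaw": 0},{"dp": [0.001,0.024,0.01],"yaw": 0},{"dp": [0.001,0.024,0.01],"yaw": 0}]'

```text
time_s: 4.47
tcp_pos: [0.5682, 0.1226, 0.1857]
eef_rot: [-180.0, 0.0, -92.0]
contact_force: [-0.7, -0.5, -0.1]
gripper_width: 0.0004
gripper_force: 0.4
```

Call:
apply_moves --targets '[{"dp": [0,0.003,0],"yaw": 0},{"dp": [0,0.005,0],"yaw": 0},{"dp": [0,0.007,0],"yaw": 0},{"dp": [0,0.008,0],"yaw": 0},{"dp": [0,0.008,0],"yaw": 0}]'

```text
time_s: 4.88
tcp_pos: [0.5672, 0.1282, 0.1858]
eef_rot: [179.9, -0.2, -92.0]
contact_force: [-1.6, -9.3, 5.7]
gripper_width: 0.0004
gripper_force: 4.9
```

Call:
apply_moves --targets '[{"dp": [0,0.001,0],"yaw": 0},{"dp": [0,0.0015,0],"yaw": 0},{"dp": [0,0.0015,0],"yaw": 0}]'

```text
time_s: 5.13
tcp_pos: [0.5668, 0.1288, 0.1858]
eef_rot: [179.8, -0.3, -92.0]
contact_force: [-2.4, -13.1, 7.2]
gripper_width: 0.0004
gripper_force: 6.5
```

```bash
python3 - <<'E'
from h import *
c=cap('side');print(get_state()['contact_force'])
im=c['image'][210:350,310:510,::-1].copy()
R=Ro.from_euler('z',-2.17,degrees=True)
for q in[(0,-.12,.081),(0,-.12,.182)]:
    print([(a-b)*3.8 for a,b in zip(proj(c,R.apply(q)+[.57405,.28157,0]),(310,210))])
cv2.imwrite('pics/s4.png',cv2.resize(im,None,fx=3.8,fy=3.8,interpolation=2))
E
```

```text
[ -3.49479209 -13.61095343   6.29760376]
[np.float64(213.92871802861816), np.float64(400.77863107004254)]
[np.float64(226.5547704405172), np.float64(213.83677026261103)]
```

View pics/s4.png

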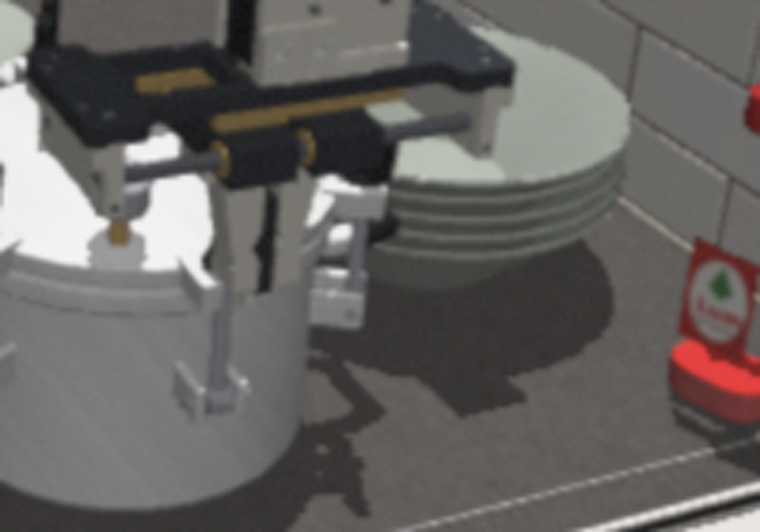

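The bolt is upright: it runs vertically at x≈220 from (215,395) up to the lug. I'll back off, rise, and rotate so the wrist camera sees the nut.

Call:
apply_moves --targets '[{"dp": [0,-0.02,0],"yaw": 0},{"dp": [0,-0.04,0.01],"yaw": 0},{"dp": [0,-0.05,0.045],"yaw": 0},{"dp": [0,-0.05,0.065],"yaw": 0},{"dp": [0,-0.05,0.065],"yaw": 110},{"dp": [0,-0.05,0.065],"yaw": 110},{"dp": [0,-0.05,0.065],"yaw": 110},{"dp": [0,-0.05,0.065],"yaw": 110},{"dp": [0,-0.05,0.065],"yaw": 110},{"dp": [0,-0.05,0.065],"yaw": 110},{"dp": [0,-0.05,0.065],"yaw": 110},{"dp": [0,-0.05,0.065],"yaw": 110},{"dp": [0,-0.05,0.065],"yaw": 110},{"dp": [0,-0.05,0.065],"yaw": 110},{"dp": [0,-0.05,0.065],"yaw": 110},{"dp": [0,-0.05,0.065],"yaw": 110},{"dp": [0,-0.05,0.065],"yaw": 110},{"dp": [0,-0.05,0.065],"yaw": 110},{"dp": [0,-0.05,0.065],"yaw": 110},{"dp": [0,-0.05,0.065],"yaw": 110}]'

```text
time_s: 6.85
tcp_pos: [0.5682, 0.0822, 0.2505]
eef_rot: [-180.0, -0.0, 18.4]
contact_force: [-0.1, -0.1, -0.0]
gripper_width: 0.0004
gripper_force: 0.0
```

Call:
apply_moves --targets '[{"dp": [0,0,0],"yaw": 67},{"dp": [0,0,0],"yaw": 67},{"dp": [0,0,0],"yaw": 67},{"dp": [0,0,0],"yaw": 67},{"dp": [0,0,0],"yaw": 67},{"dp": [0,0,0],"yaw": 67},{"dp": [0,0,0],"yaw": 67},{"dp": [0,0,0],"yaw": 67},{"dp": [0,0,0],"yaw": 67},{"dp": [0,0,0],"yaw": 67},{"dp": [0,0,0],"yaw": 67}]' --grip -0.4

```text
time_s: 7.77
tcp_pos: [0.5681, 0.0822, 0.2505]
eef_rot: [180.0, -0.0, 85.1]
contact_force: [0.3, 0.9, -0.4]
gripper_width: 0.0608
gripper_force: 0.0
```

```bash
python3 - <<'E'
from h import *
c=cap('wrist','w2.png');s=get_state();print(s['joints'],s['gripper_width'])
R=Ro.from_euler('z',-2.17,degrees=True);p=[.57405,.28157,0]
for q in[(0,-.12,.182),(0,-.12,.152),(.039,-.077,.19),(-.037,-.081,.195)]:print(proj(c,R.apply(q)+p))
E
```

```text
[ 2.77303401e+01  1.10059179e+01 -1.22092715e+01 -1.98450669e-02
 -6.67568029e+01  1.47188554e+02] 0.06089065133448874
(np.float64(308.66254405350776), np.float64(131.30264976877982))
(np.float64(309.89395776848494), np.float64(133.83813498567315))
(np.float64(376.5629921840442), np.float64(42.48955126038558))
(np.float64(233.63698777222376), np.float64(55.63655221966897))
```

View pics/w2.png

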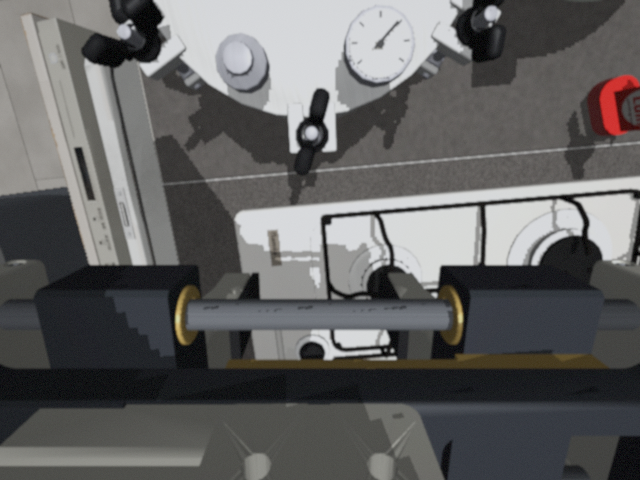

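The wrist view shows the bolt tip at about (312,131), wing ends at (321,96) and (302,168), the vent at (241,58) and the gauge at (380,43). The nut sits between the fork arms and is clear.

```bash
python3 - <<'E'
from h import *
c=dict(np.load('pics/w2.png.npz'))
b=ray(c,312,131,.182);e=ray(c,321,96,.186);f=ray(c,302,168,.186)
print(b,e,f,(e+f)/2,np.degrees(np.arctan2(*(e-f)[1::-1])),np.linalg.norm(e-f))
P=cloud(c)
for u,v in[(312,131),(320,104),(304,160),(295,120),(241,58),(380,43)]:print((u,v),P[v-1:v+2,u-1:u+2].reshape(-1,3).mean(0).round(4))
s=get_state();print(s['tcp_pos'],s['joints'])
E
```

```text
[0.5714943  0.16165711 0.182     ] [0.57834251 0.17980313 0.186     ] [0.5636793 0.1409658 0.186    ] [0.57101091 0.16038446 0.186     ] 69.3157434945363 0.041513224456080224
(312, 131) [0.5715 0.1616 0.1837]
(320, 104) [0.5774 0.1752 0.1897]
(304, 160) [0.5655 0.1456 0.1899]
(295, 120) [0.5604 0.1713 0.1531]
(241, 58) [0.5379 0.2003 0.196 ]
(380, 43) [0.6114 0.202  0.1928]
[0.56811371 0.08209117 0.25048863] [ 2.77303401e+01  1.10059179e+01 -1.22092715e+01 -1.98450669e-02
 -6.67568029e+01  1.47188554e+02]
```

Call:
apply_moves --targets '[{"dp": [0.003,0.03,0],"yaw": -7},{"dp": [0.003,0.06,0],"yaw": -14},{"dp": [0.003,0.079,0],"yaw": -16},{"dp": [0.003,0.079,0],"yaw": -16},{"dp": [0.003,0.079,0],"yaw": -16},{"dp": [0.003,0.079,-0.015],"yaw": -16},{"dp": [0.003,0.079,-0.03],"yaw": -16},{"dp": [0.003,0.079,-0.042],"yaw": -16},{"dp": [0.003,0.079,-0.05],"yaw": -16},{"dp": [0.003,0.079,-0.056],"yaw": -16},{"dp": [0.003,0.079,-0.056],"yaw": -16}]' --grip 0.43 --squeeze 15

```text
time_s: 8.73
tcp_pos: [0.5706, 0.1601, 0.1934]
eef_rot: [-179.9, 0.1, 68.9]
contact_force: [-1.0, -0.3, -0.4]
gripper_width: 0.0247
gripper_force: 0.0
```

```bash
python3 - <<'E'
from h import *
c=cap('side');s=get_state();print(s['contact_force'],s['moment'],s['tcp_pos'],s['eef_rot'],s['joints'],s['gripper_width'])
a=c['image'][220:310,320:430,::-1]
w=cap('wrist')['image'][:,:,::-1]
cv2.imwrite('pics/s5.png',np.hstack([cv2.resize(a,(440,360),interpolation=2),w[60:420,140:490]]))
E
```

```text
[-0.21053826 -0.45428656  0.61102786] [-0.09413984 -0.11503827 -0.01487895] [0.57094611 0.16030133 0.19434784] [-1.79980821e+02  3.24257770e-02  6.89429270e+01] [ 3.45547751e+01  1.52454819e+01 -1.43341436e+01  2.85888179e-03
 -6.04579653e+01  1.24386736e+02] 0.02486166472489782
```

View pics/s5.png

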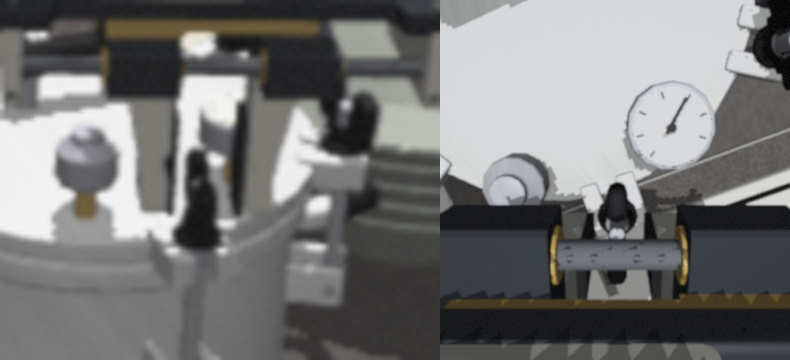

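The fingers straddle the nut at (197,200), clear of the gauge and vent. Closing now.

Call:
apply_moves --targets '[{"dp": [0,0,0],"yaw": 0},{"dp": [0,0,0],"yaw": 0},{"dp": [0,0,0],"yaw": 0},{"dp": [0,0,0],"yaw": 0},{"dp": [0,0,0],"yaw": 0}]' --grip 1 --squeeze 20

```text
time_s: 9.25
tcp_pos: [0.5707, 0.1609, 0.1951]
eef_rot: [-180.0, -0.0, 69.0]
contact_force: [-4.0, 1.0, 4.9]
gripper_width: 0.0096
gripper_force: 20.0
```

Call:
apply_moves --targets '[{"dp": [0,0,0],"yaw": -5},{"dp": [0,0,-0.0002],"yaw": -10},{"dp": [0,0,-0.0003],"yaw": -15},{"dp": [0,0,-0.0003],"yaw": -20},{"dp": [0,0,-0.0004],"yaw": -25},{"dp": [0,0,-0.0005],"yaw": -30},{"dp": [0,0,-0.0005],"yaw": -30}]'

```text
time_s: 9.83
tcp_pos: [0.5705, 0.161, 0.1946]
eef_rot: [-180.0, -0.0, 38.7]
contact_force: [-4.8, 2.4, 5.6]
gripper_width: 0.009
gripper_force: 20.0
```

```bash
python3 - <<'E'
from h import *
s=get_state();print(s['contact_force'],s['moment'],s['tcp_pos'],s['joint_torque'],s['gripper_width'])
E
```

```text
[-4.84335279  2.43359888  5.60004327] [0.69738007 2.11333355 0.01106535] [0.57053402 0.16103055 0.19460831] [ -2.08929062 -45.41088939  26.82391405   7.30544463   1.40637182
  -1.49056356] 0.009045487624199393
```

Call:
apply_moves --targets '[{"dp": [-0.0005,0,-0.0001],"yaw": -6},{"dp": [-0.0007,0.0002,-0.0003],"yaw": -12},{"dp": [-0.0007,0.0002,-0.0004],"yaw": -18},{"dp": [-0.0007,0.0002,-0.0005],"yaw": -24},{"dp": [-0.0007,0.0002,-0.0006],"yaw": -30},{"dp": [-0.0007,0.0002,-0.0007],"yaw": -36},{"dp": [-0.0007,0.0002,-0.0008],"yaw": -42},{"dp": [-0.0007,0.0002,-0.0009],"yaw": -48},{"dp": [-0.0007,0.0002,-0.001],"yaw": -54},{"dp": [-0.0007,0.0002,-0.0011],"yaw": -60},{"dp": [-0.0007,0.0002,-0.0012],"yaw": -66},{"dp": [-0.0007,0.0002,-0.0013],"yaw": -72},{"dp": [-0.0007,0.0002,-0.0014],"yaw": -78},{"dp": [-0.0007,0.0002,-0.0015],"yaw": -84},{"dp": [-0.0007,0.0002,-0.0016],"yaw": -90},{"dp": [-0.0007,0.0002,-0.0016],"yaw": -90},{"dp": [-0.0007,0.0002,-0.0016],"yaw": -90}]'

```text
time_s: 11.25
tcp_pos: [0.5704, 0.1615, 0.1931]
eef_rot: [-179.9, 0.0, -50.9]
contact_force: [-4.0, 2.6, 5.4]
gripper_width: 0.009
gripper_force: 20.0
```

```bash
cat > st.py <<'E'
from h import *
s=get_state();print(s['contact_force'].round(2),s['moment'].round(3),s['tcp_pos'],s['eef_rot'][2],s['joints'][[0,5]],s['gripper_width'],s['time_s'])
E
python3 st.py
```

```text
[-4.02  2.6   5.43] [ 1.069  1.539 -0.012] [0.57040354 0.16145185 0.19306158] -50.874150053685625 [34.67088428  4.46441884] 0.00898518574614087 11.25
```

Call:
apply_moves --targets '[{"dp": [-0.0005,0,-0.0001],"yaw": -6},{"dp": [-0.0007,0.0002,-0.0003],"yaw": -12},{"dp": [-0.0007,0.0002,-0.0004],"yaw": -18},{"dp": [-0.0007,0.0002,-0.0005],"yaw": -24},{"dp": [-0.0007,0.0002,-0.0006],"yaw": -30},{"dp": [-0.0007,0.0002,-0.0007],"yaw": -36},{"dp": [-0.0007,0.0002,-0.0008],"yaw": -42},{"dp": [-0.0007,0.0002,-0.0009],"yaw": -48},{"dp": [-0.0007,0.0002,-0.001],"yaw": -54},{"dp": [-0.0007,0.0002,-0.0011],"yaw": -60},{"dp": [-0.0007,0.0002,-0.0012],"yaw": -66},{"dp": [-0.0007,0.0002,-0.0013],"yaw": -72},{"dp": [-0.0007,0.0002,-0.0014],"yaw": -78},{"dp": [-0.0007,0.0002,-0.0014],"yaw": -80},{"dp": [-0.0007,0.0002,-0.0014],"yaw": -80}]'

```text
time_s: 12.5
tcp_pos: [0.5708, 0.1616, 0.1923]
eef_rot: [-179.9, 0.1, -130.9]
contact_force: [-0.8, 1.2, 6.0]
gripper_width: 0.0095
gripper_force: 20.2
```

```bash
python3 st.py
```

```text
[-0.85  1.21  6.02] [0.539 0.109 0.41 ] [0.57080457 0.16158797 0.19230326] -130.91729226674198 [ 34.70894313 -75.66228905] 0.00946199163048805 12.5
```

Torque is already 0.41 N·m, at the twist limit of the 20 N grip. I'll relax slightly, grip firmer, and read again.

Call:
apply_moves --targets '[{"dp": [0,0,0],"yaw": 1},{"dp": [0,0,0],"yaw": 2},{"dp": [0,0,0],"yaw": 2}]'

```text
time_s: 12.75
tcp_pos: [0.5709, 0.1616, 0.1924]
eef_rot: [-179.9, 0.2, -128.7]
contact_force: [-0.5, 1.3, 5.4]
gripper_width: 0.0089
gripper_force: 20.0
```

```bash
python3 st.py
```

```text
[-0.46  1.26  5.38] [ 0.568 -0.     0.285] [0.57088908 0.16158672 0.19235056] -128.7202956797147 [ 34.70446017 -73.46131835] 0.008916580100253927 12.75
```

Call:
apply_moves --targets '[{"dp": [0,0,0],"yaw": 0},{"dp": [0,0,0],"yaw": 0},{"dp": [0,0,0],"yaw": 0}]' --squeeze 45

```text
time_s: 13.0
tcp_pos: [0.5709, 0.1616, 0.1923]
eef_rot: [-179.9, 0.2, -128.8]
contact_force: [-0.1, 0.9, 6.2]
gripper_width: 0.0088
gripper_force: 45.0
```

```bash
python3 st.py
```

```text
[-0.05  0.93  6.21] [0.577 0.008 0.245] [0.57086178 0.16163377 0.19230441] -128.7816962362057 [ 34.70674661 -73.52203487] 0.00881662683448649 13.0
```

Call:
apply_moves --targets '[{"dp": [0,0,0],"yaw": 1.5},{"dp": [0,0,0],"yaw": 3},{"dp": [0,0,0],"yaw": 3},{"dp": [0,0,0],"yaw": 3}]'

```text
time_s: 13.33
tcp_pos: [0.5709, 0.1616, 0.1923]
eef_rot: [-179.9, 0.2, -125.8]
contact_force: [0.3, 1.2, 6.4]
gripper_width: 0.008
gripper_force: 45.0
```

```bash
python3 st.py
```

```text
[0.32 1.22 6.42] [ 0.542 -0.048 -0.106] [0.57090492 0.16159304 0.19234485] -125.81286651987341 [ 34.69724633 -70.54045803] 0.007955814286539319 13.3333
```

Call:
apply_moves --targets '[{"dp": [0,0,0],"yaw": 1.5},{"dp": [0,0,0],"yaw": 3},{"dp": [0,0,0],"yaw": 3},{"dp": [0,0,0],"yaw": 3}]'

```text
time_s: 13.67
tcp_pos: [0.5709, 0.1616, 0.1923]
eef_rot: [-179.9, 0.2, -122.8]
contact_force: [-0.7, 2.2, 6.9]
gripper_width: 0.0084
gripper_force: 45.0
```

```bash
python3 st.py
```

```text
[-0.7   2.23  6.86] [ 0.616  0.065 -0.13 ] [0.57087043 0.16159733 0.19233093] -122.81950177203859 [ 34.69777064 -67.54594179] 0.008439611771369999 13.6667
```

Call:
apply_moves --targets '[{"dp": [0,0,0],"yaw": -1.5},{"dp": [0,0,0],"yaw": -3},{"dp": [0,0,0],"yaw": -3}]'

```text
time_s: 13.92
tcp_pos: [0.5708, 0.1616, 0.1924]
eef_rot: [-179.9, 0.2, -125.9]
contact_force: [-1.2, 0.9, 5.9]
gripper_width: 0.0089
gripper_force: 45.0
```

```bash
python3 st.py
```

```text
[-1.22  0.93  5.86] [0.606 0.177 0.239] [0.57082329 0.16164786 0.19235207] -125.87856733166151 [ 34.70776969 -70.61773963] 0.008865420474980878 13.9167
```

Call:
apply_moves --targets '[{"dp": [0,0,0],"yaw": -1},{"dp": [0,0,0],"yaw": -1.5},{"dp": [0,0,0],"yaw": -1.5}]'

```text
time_s: 14.17
tcp_pos: [0.5708, 0.1616, 0.1923]
eef_rot: [-179.9, 0.1, -127.3]
contact_force: [-0.6, 1.1, 6.4]
gripper_width: 0.0084
gripper_force: 45.0
```

```bash
python3 st.py
```

```text
[-0.63  1.08  6.45] [0.569 0.182 0.383] [0.57078403 0.16164233 0.19231433] -127.29980999453316 [ 34.71185597 -72.04512747] 0.008379468301818465 14.1667
```

Call:
apply_moves --targets '[{"dp": [0,0,0],"yaw": 3},{"dp": [0,0,0],"yaw": 6},{"dp": [0,0,0],"yaw": 9},{"dp": [0,0,0],"yaw": 12},{"dp": [0,0,0],"yaw": 12}]'

```text
time_s: 14.58
tcp_pos: [0.5708, 0.1616, 0.1924]
eef_rot: [-179.9, 0.1, -115.1]
contact_force: [-1.4, 2.0, 6.9]
gripper_width: 0.0084
gripper_force: 45.0
```

```bash
python3 st.py
```

```text
[-1.38  1.97  6.88] [ 0.621  0.347 -0.156] [0.57083735 0.16164124 0.19241822] -115.1425889126466 [ 34.70045891 -59.86905579] 0.008357904988881464 14.5833
```

Call:
apply_moves --targets '[{"dp": [0,0,0.0001],"yaw": 3},{"dp": [0,0,0.0001],"yaw": 6},{"dp": [0,0,0.0002],"yaw": 9},{"dp": [0,0,0.0002],"yaw": 12},{"dp": [0,0,0.0002],"yaw": 12}]'

```text
time_s: 15.0
tcp_pos: [0.5707, 0.1617, 0.1925]
eef_rot: [-179.9, 0.1, -103.1]
contact_force: [-1.0, 1.4, 6.1]
gripper_width: 0.0084
gripper_force: 45.0
```

```bash
python3 st.py
```

```text
[-1.05  1.36  6.07] [ 0.738  0.392 -0.157] [0.57069732 0.16166657 0.19248455] -103.14219998216858 [ 34.70530042 -47.86851525] 0.008385016294656484 15.0
```

Call:
apply_moves --targets '[{"dp": [0,0,0],"yaw": -3},{"dp": [0,0,0],"yaw": -6},{"dp": [0,0,0],"yaw": -6},{"dp": [0,0,0],"yaw": -6}]'

```text
time_s: 15.33
tcp_pos: [0.5707, 0.1617, 0.1925]
eef_rot: [-179.9, 0.1, -109.3]
contact_force: [-0.7, 1.1, 6.3]
gripper_width: 0.0086
gripper_force: 45.0
```

```bash
python3 st.py
```

```text
[-0.74  1.09  6.34] [0.722 0.362 0.184] [0.57070172 0.16168812 0.1924766 ] -109.30829041092382 [ 34.71253108 -54.04700899] 0.008559202608551737 15.3333
```

Call:
apply_moves --targets '[{"dp": [0,0,0],"yaw": -3},{"dp": [0,0,-0.0001],"yaw": -6},{"dp": [0,0,-0.0001],"yaw": -6},{"dp": [0,0,-0.0001],"yaw": -6}]'

```text
time_s: 15.67
tcp_pos: [0.5708, 0.1617, 0.1924]
eef_rot: [-179.9, 0.1, -115.3]
contact_force: [-0.8, 0.5, 5.3]
gripper_width: 0.0088
gripper_force: 45.0
```

```bash
python3 st.py
```

```text
[-0.85  0.49  5.28] [0.658 0.257 0.169] [0.57076504 0.16165239 0.19243885] -115.30444527447395 [ 34.71015219 -60.04472704] 0.008785927342262764 15.6667
```

Call:
apply_moves --targets '[{"dp": [0,0,0],"yaw": -2},{"dp": [0,0,0],"yaw": -4},{"dp": [0,0,0],"yaw": -4},{"dp": [0,0,0],"yaw": -4}]'

```text
time_s: 16.0
tcp_pos: [0.5708, 0.1616, 0.1924]
eef_rot: [-179.9, 0.1, -119.3]
contact_force: [-1.5, 1.4, 5.8]
gripper_width: 0.0081
gripper_force: 45.0
```

```bash
python3 st.py
```

```text
[-1.46  1.39  5.81] [0.655 0.206 0.216] [0.57079208 0.16164357 0.19239547] -119.2933870663505 [ 34.7089039  -64.03339067] 0.008120302022616745 16.0
```

Call:
apply_moves --targets '[{"dp": [0,0,0],"yaw": -2},{"dp": [0,0,0],"yaw": -3},{"dp": [0,0,0],"yaw": -3},{"dp": [0,0,0],"yaw": -3}]'

```text
time_s: 16.33
tcp_pos: [0.5708, 0.1617, 0.1924]
eef_rot: [-179.9, 0.1, -122.3]
contact_force: [-1.7, 1.8, 5.6]
gripper_width: 0.0082
gripper_force: 45.0
```

```bash
python3 st.py
```

```text
[-1.75  1.76  5.55] [0.621 0.17  0.344] [0.57081544 0.16166528 0.19237181] -122.27983614256463 [ 34.71116963 -67.02375088] 0.008225088703265564 16.3333
```

Call:
apply_moves --targets '[{"dp": [0,0,0],"yaw": 0},{"dp": [0,0,0],"yaw": 0}]'

```text
time_s: 16.5
tcp_pos: [0.5708, 0.1616, 0.1924]
eef_rot: [-179.9, 0.1, -122.3]
contact_force: [-0.7, 1.5, 5.5]
gripper_width: 0.0087
gripper_force: 45.0
```

```bash
python3 - <<'E'
from h import *
for i in range(6):
    cams.capture('side');s=get_state();print(s['moment'][2].round(3),s['eef_rot'][2].round(2))
E
```

```text
0.367 -122.27
0.289 -122.27
0.331 -122.27
0.302 -122.28
0.347 -122.28
0.357 -122.27
```

Call:
apply_moves --targets '[{"dp": [0,0,0],"yaw": -1},{"dp": [0,0,0],"yaw": -2},{"dp": [0,0,0],"yaw": -2}]'

```text
time_s: 17.05
tcp_pos: [0.5708, 0.1616, 0.1924]
eef_rot: [-179.9, 0.1, -124.3]
contact_force: [-0.6, 1.4, 6.0]
gripper_width: 0.0086
gripper_force: 45.0
```

```bash
python3 - <<'E'
from h import *
for i in range(5):
    s=get_state();print(s['moment'][2].round(3),s['eef_rot'][2].round(2),s['gripper_width'].round(5));cams.capture('side')
E
```

```text
Traceback (most recent call last):
AttributeError: 'float' object has no attribute 'round'
```

```bash
cat > av.py <<'E'
from h import *
m=[];
for i in range(8):
    cams.capture('side');s=get_state();m.append(s['moment'][2])
print(np.mean(m).round(3),np.std(m).round(3),s['eef_rot'][2],s['time_s'],s['gripper_width'])
E
python3 av.py
```

```text
0.336 0.027 -124.27505884888267 17.45 0.008350753900322949
```

Torque has plateaued at 0.335 N·m over the last 2° of turn, so the nut is hand-tight. I'll unwind the grip twist, open a little, and lift clear.

Call:
apply_moves --targets '[{"dp": [0,0,0],"yaw": 1.5},{"dp": [0,0,0],"yaw": 2.8},{"dp": [0,0,0],"yaw": 2.8}]'

```text
time_s: 17.7
tcp_pos: [0.5708, 0.1616, 0.1924]
eef_rot: [-179.9, 0.1, -121.4]
contact_force: [0.6, 1.4, 5.4]
gripper_width: 0.0083
gripper_force: 45.0
```

```bash
python3 av.py
```

```text
-0.031 0.032 -121.51459091217001 18.1 0.008503130876761338
```

Call:
apply_moves --targets '[{"dp": [0,0,0],"yaw": 0},{"dp": [0,0,0],"yaw": 0},{"dp": [0,0,0],"yaw": 0},{"dp": [0,0,0],"yaw": 0},{"dp": [0,0,0.015],"yaw": 0},{"dp": [0,0,0.03],"yaw": 0},{"dp": [0,0,0.05],"yaw": 0},{"dp": [0,0,0.07],"yaw": 0},{"dp": [0,0,0.07],"yaw": 0},{"dp": [0,0,0.07],"yaw": 0}]' --grip 0.45 --squeeze 15

```text
time_s: 18.93
tcp_pos: [0.57, 0.1613, 0.2621]
eef_rot: [-179.9, 0.1, -121.7]
contact_force: [0.3, -0.2, 0.4]
gripper_width: 0.0239
gripper_force: 0.0
```

```bash
python3 - <<'E'
from h import *
p=[.57405,.28157,0];R=Ro.from_euler('z',-2.17,degrees=True)
print(get_state()['contact_force'],get_state()['gripper_width'])
c=cap('side');P=R.inv().apply((cloud(c)-p).reshape(-1,3))
m=(c['range_z'].ravel()>0)&(abs(P[:,0])<.03)&(abs(P[:,1]+.12)<.03)&(P[:,2]>.158)&(P[:,2]<.2);Q=P[m]
print(m.sum(),Q.mean(0),np.percentile(Q,2,0),np.percentile(Q,98,0))
w=(Q[:,2]>.172);C=np.cov(Q[w][:,:2].T);v=np.linalg.eigh(C)[1][:,1];print('wing dir world',np.degrees(np.arctan2(v[1],v[0]))-2.2)
m=(abs(P[:,0])<.02)&(abs(P[:,1]+.12)<.03)&(P[:,2]>.09)&(P[:,2]<.13)&(P[:,1]<-.112);print('bolt shaft y',m.sum(),P[m].mean(0))
E
```

```text
[ 0.26898201 -0.16184732  0.44375618] 0.023927167765975765
196 [-0.00288496 -0.12304402  0.17848672] [-0.02905197 -0.14339963  0.15979596] [ 0.02925001 -0.09057437  0.18927179]
wing dir world 62.355312884111626
bolt shaft y 133 [ 0.0003135  -0.12188186  0.10436099]
```

```bash
python3 -c "
from plant import r
print(r.close_job())"
```

```text
the job is handed in; nothing more can be done
None
```

I swung the last clamp's bolt upright into its slot and tightened its wing nut to about 0.33 N·m (target about 0.3; it touched 0.41 once, then I backed it off and re-tightened), lifted the gripper clear and handed the job in at about 19 s; the load on the lid is inferred from that torque, not measured.

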